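Square up and pin a stack of electronics modules

ROBOT

A 6-joint arm with a two-finger parallel gripper is mounted at the origin on a cart in front of the work surface, level with it; the furniture and walls round the work are solid. World frame = base frame: x ahead of the robot, y to its left, z up, the work surface at z = 0. Lengths are in m, angles in rad, forces in N, time in s.
With the tool pointing down it reaches from about 0.3 to 0.775 m from the base axis. Payload 14.6 kg.
Tool frame: the origin (TCP) lies at the very end of the fingers, on their centre line; the grasp point (between the pads) lies 19 mm behind it; z points along the fingers, x is the direction in which the jaws open and shut, and the axes are right-handed (so a half turn about z gives the same grasp; the last joint's range is limited). The gripper opens to 94 mm and grips with 3 to 60 N. Pads are 16 mm wide; open, the fingers measure 119 mm over their backs; the gripper's body (75 mm by 177 mm) begins 78 mm behind the grasp point.
Start: joints at [-1.395, 0.3, 1.521, -0, 1.321, -0.067], TCP at [0.132, -0.534, 0.205] pointing down, gripper open.
Joint ranges: [-3.03, 3.03], [-0.79, 2.21], [0.23, 2.52], [-1.04, 4.18], [0, 3.07], [-2.55, 2.55]. Speed limits (rad/s): [2.22, 2.22, 2.57, 3.14, 3.14, 3.14].

INTERFACE

Orientations are given as [roll, pitch, yaw] about the fixed x, y, z axes, in that order (R = Rz(yaw) Ry(pitch) Rx(roll)).
In Python, from station import ctrl gives the robot as it stands.
- The arm moves only by the shell command python3 -m inch 'ROWS' [FORCE]. ROWS is JSON, one flat list of numbers, 7 for each row, row after row: the shift along the tool's x, y, z in cm, then the turn, a rotation vector about the tool's x, y, z in rad, then the opening, from 0 (shut) to 1 (fully open). In form: [tx, ty, tz, wx, wy, wz, claw, tx, ty, tz, wx, wy, wz, claw, ...]. A call has 1 to 20 rows; each row shifts and turns the commanded pose from where the row before left it, along the tool's axes as they then stand; what a row does not reach is not made up. A row lasts 1/8 s, in which the tool goes at most 62.5 mm and 10.7 degrees, less where a joint would pass 70% of its speed; a pose out of reach is approached as far as the arm can. A call is refused whole if a number of a shift passes 6.25 or a number of a turn 0.188, either way. A call with a gripper value outside its range is refused whole. The fingers move at their own pace and stop on an object; FORCE is the grip in N (left out, the last holds). Time passes only in rows, so rows that do not move let the fingers close. It gives the time, the measured TCP pose, the force and the opening at its end, in the units of the state.
- ctrl.get_obs(): the state, without advancing time (a new reading comes with each control period).
- ctrl.camera(name): name is "side" or "top" or "wrist"; returns (picture, depth): 420x560x3 uint8, red, green, blue; 420x560 float32, m along the optical axis (not along the pixel's ray), 0 where there is no reading.
- ctrl.camera_params(name): a dict with "vertical_fov" (degrees; the focal length in pixels is half the picture's height over the tangent of half this angle, whatever the lens; pixels are square), "cx", "cy" (the principal point, pixels), "camera_from_world" (4x4, takes a point from world to camera coordinates); the wrist camera has in their place "mount" (4x4, takes a point from camera to tool coordinates, whose origin is the TCP and whose axes are the tool frame's). Camera axes: x right, y down, z forward; pixel columns grow to the right and rows downward; lengths in m; the calibration is good to about 2 mm. A picture is of the moment at which its call begins: read the wrist's pose just before it. camera_params takes no time and is no camera call.
- ctrl.hand_in(): hands the job in, once; it reports no verdict.
Trained networks look in the newest picture that a camera, given by its name, has taken for a name from the list of things; names that differ only in an ending like _2 or _b are one class to them, and where a whole thing is asked for, a point or a joint stands for the part that bears it (a point fixed in the world has none). Each returns a list of dicts, best first, with "score" (0 to 1); they miss things now and then, are a little off and sometimes report something else, mostly with a low value. They report only what shows in the picture. A call takes as long as a camera call.
- ctrl.spot_in(camera, label): "bbox" ([centre column, centre row, width, height] in pixels, round what is visible of it).
- ctrl.place_of(camera, label): "centre" ([column, row] in pixels: a listed point, or the origin of a listed thing).
The state is a dict: "time_s": time; "qpos": joint angles; "joint_vel": joint speeds; "tau": joint torques, N m; "ee_pos": TCP position; "eef_rot": TCP orientation; "force": force on the tool from outside, world axes, zero at the start; "moment": the same for the moment, N m; "grip_width": finger opening in m.
Only numpy, scipy, OpenCV 4.12 (cv2) and the standard library are available. Lean on these libraries where they do the work, as an engineer would, in place of code of your own. Each camera call takes 0.05 s, during which the arm holds its last target. There are 200 camera calls.

TASK

Build up the module column in the squaring nest: lay the tall module on the bottom module that stands there, and the end module on top. Push all three gently home, one squarely over the other, against the back fence and the side fence (feel for the side fence: its setting is not known), so that their tooling holes line up over the hole in the nest. Then push the tooling pin down through all three into the nest until its shoulder rests on the end module, let go, and leave the other things on the bench where they are.

Things in the scene. Friction and masses are not known exactly. Their poses are not given: they have to be found in the camera images.
- nest: squaring nest screwed to the bench: dark steel base (x = -92 to +57, y = -102 to +64 mm in its frame) with a fixed back fence at +x and, on it, a grey slide plate with the side fence at +y; column stands on the slide plate, 12 mm above the bench. Open at -x and -y. Origin on the bench; a column against the back fence has its centre at x = 0, its axes parallel to the nest's. Friction about 0.6: three modules slide at 2 to 7 N.
- back_fence (a point): centre of the back fence's inner face, 38 mm above the bench: steel bar 12 mm thick, top 64 mm above the bench; its inner face is the plane x = +45 mm of the nest's frame and spans y = -44 to +24 mm
- lock_screw (a point): head of a lock screw (x = -66, y = -55, 14.5 mm up; on the base) that holds the slide plate where it was last set along y, anywhere from -15 to +15 mm: not reported. Side fence (12 mm thick, top 64 mm up, x = -50 to +34) has its inner face at y = 33 mm plus that setting; a 10 mm through hole for the pin is at x = -34, y = -22 mm plus it, so only a column against the side fence lets the pin in
- bottom_module: closed aluminium box with a screwed lid, 90 x 66 x 20 mm (x, y, height), 0.13 to 0.34 kg. Origin at the centre of its underside, x along its length, z up. One 10 mm tooling hole goes upright right through at x = -34, y = -22 mm. Connector in its front (-x) side. Stands loose on the nest's slide plate, against the back fence, 7 to 43 mm short of the side fence.
- tall_module: closed aluminium box with a screwed lid, 90 x 66 x 24 mm (x, y, height), 0.13 to 0.34 kg. Origin at the centre of its underside, x along its length, z up. One 10 mm tooling hole goes upright right through at x = -34, y = -22 mm. Connector in its front (-x) side; the thicker of the two that lie on the bench at the left. Second in the column.
- end_module: closed aluminium box with a screwed lid, 90 x 66 x 16 mm (x, y, height), 0.13 to 0.34 kg. Origin at the centre of its underside, x along its length, z up. One 10 mm tooling hole goes upright right through at x = -34, y = -22 mm. Thin, no connector, seven dark grooves in its lid; lies on the bench at the left. Top of the column, whose upper face is then 72 mm above the bench.
- end_hole (a point): mouth of the tooling hole in the end module's lid (x = -34, y = -22, z = 16 mm in that module's frame)
- pin: steel tooling pin, upright in its stand. Origin at the centre of its tip, z up the pin: shaft 8 mm in diameter and 69 mm long with a chamfered tip (2.5 mm high, 4.8 mm across), a shoulder 18 mm across and 3 mm thick on it (z = 69 to 72 mm), then a knurled round head 14 mm across (z = 72 to 98 mm), to be gripped. Fully home, the tip is 3 mm above the bench.
- pin_stand: black plastic block, 44 x 44 x 40 mm, fixed to the bench, with a 9 mm hole 34 mm deep in its top in which the pin stands; origin at the centre of its underside
- swab_tube: bystander: blue tube of swabs, 44 mm across, 88 mm high; origin under its centre
- loupe: bystander: black loupe, 37 mm across, 29 mm high; origin under its centre
- flush_cutter: bystander: orange flush cutter, 144 mm long, 10 mm high; origin under its centre
- cots_jar: bystander: white jar with a blue lid, 60 mm across, 66 mm high; origin under its centre
- solder_spool: bystander: blue solder spool, 72 mm, 28 mm high; origin under its centre

How it is judged:
By the outcome, as a careful person would: the job done as asked, in the order asked, and still so for the second after the job is handed in, with the robot touching nothing.
It also fails if it takes over 72 s, if anything falls off the work surface, if the arm or the gripper's body presses on something with over 40 N, if the wrist force passes 120 N, or if a joint passes its speed limit or range.

## Working session

There is one attempt and no reset: what is moved stays moved. The work goes in short steps, Python scripts to look and compute and a shell command to move; the robot and the scene stay as the last step left them, time stands still between calls to the robot, and variables do not carry over. Pictures are saved under pics/ and viewed, about 8 in all and at most 12, crops included, and the job is handed in when it is done.

```bash
ls; mkdir -p pics; cat > h.py <<'E'
import numpy as np, cv2
from station import ctrl
from scipy.spatial.transform import Rotation as R
def cam(n):
    o=ctrl.get_obs(); p=ctrl.camera_params(n); im,d=ctrl.camera(n)
    if 'mount' in p:
        T=np.eye(4); T[:3,:3]=R.from_euler('xyz',o['eef_rot']).as_matrix(); T[:3,3]=o['ee_pos']; W=T@np.array(p['mount'])
    else: W=np.linalg.inv(np.array(p['camera_from_world']))
    f=im.shape[0]/2/np.tan(np.radians(p['vertical_fov'])/2)
    return im,d,W,f,p['cx'],p['cy']
def pts(c):
    im,d,W,f,cx,cy=c; v,u=np.mgrid[:d.shape[0],:d.shape[1]]
    P=np.stack([(u-cx)/f*d,(v-cy)/f*d,d],-1)@W[:3,:3].T+W[:3,3]; P[d<=0]=np.nan; return P
def onz(c,uv,z):
    im,d,W,f,cx,cy=c; r=W[:3,:3]@np.array([(uv[0]-cx)/f,(uv[1]-cy)/f,1]); return W[:3,3]+r*(z-W[2,3])/r[2]
def save(n,im): cv2.imwrite('pics/'+n+'.png',cv2.cvtColor(im,cv2.COLOR_RGB2BGR))
E
python3 - <<'E'
from h import *
np.set_printoptions(precision=4,suppress=True)
print(ctrl.get_obs())
for n in('top','side'):
    c=cam(n); save(n+'0',c[0]); P=pts(c); print(n,c[2][:3,3],c[2][:3,2],c[3])
    np.savez(n+'0.npz',im=c[0],P=P)
    for l in ['nest','back_fence','lock_screw','bottom_module','tall_module','end_module','end_hole','pin','pin_stand','swab_tube','loupe','flush_cutter','cots_jar','solder_spool']:
        r=ctrl.place_of(n,l)
        for q in r[:2]:
            u,v=np.round(q['centre']).astype(int)
            print(l,round(q['score'],2),q['centre'],P[min(max(v,0),419),min(max(u,0),559)])
print({k:v for k,v in ctrl.camera_params('wrist').items()})
E
```

```text
pics
{'time_s': 0.0, 'qpos': array([-1.3946,  0.3005,  1.5216, -0.    ,  1.3207, -0.0666]), 'joint_vel': array([ 0.0012, -0.0001, -0.0005, -0.0003, -0.0015, -0.0022]), 'tau': array([  0.0019, -53.1806, -35.2738,   0.0709,   0.0244,  -0.0001]), 'ee_pos': array([ 0.1322, -0.5336,  0.2049]), 'eef_rot': array([-3.1415,  0.0012, -1.328 ]), 'force': array([0.3267, 0.3827, 0.3788]), 'moment': array([-0.0443, -0.0366, -0.0229]), 'grip_width': 0.09371705040507221}
top [0.3264 0.0134 1.0256] [ 0.1996 -0.0282 -0.9795] 385.2104132393561
nest 0.56 [347.7, 185.2] [ 0.5742 -0.2041  0.0284]
back_fence 0.58 [352.3, 164.5] [ 0.6277 -0.223   0.0382]
lock_screw 0.83 [369.3, 208.0] [ 0.5066 -0.2515  0.0147]
lock_screw 0.68 [238.1, 247.0] [0.453  0.1092 0.0139]
bottom_module 0.88 [356.3, 179.7] [ 0.5839 -0.227   0.032 ]
tall_module 0.89 [167.4, 249.3] [0.4739 0.2933 0.0185]
end_module 0.91 [239.3, 247.6] [0.4496 0.1065 0.0179]
end_hole 0.63 [244.1, 257.4] [0.4244 0.0965 0.0176]
pin 0.65 [403.8, 142.1] [ 0.6731 -0.3787  0.0264]
pin 0.54 [295.5, 238.3] [ 0.4465 -0.0417  0.0789]
pin_stand 0.71 [293.7, 240.3]
[... 879 characters left out ...]
_hole 0.83 [241.5, 217.4] [0.4142 0.0909 0.0127]
end_hole 0.7 [327.3, 235.5] [ 0.6216 -0.0742  0.0168]
pin_stand 0.53 [263.4, 239.9] [ 0.4547 -0.0592  0.0147]
loupe 0.6 [344.3, 339.0] [nan nan nan]
flush_cutter 0.88 [238.1, 288.1] [ 0.3736 -0.2477  0.0071]
cots_jar 0.83 [255.9, 177.4] [0.4924 0.3971 0.0151]
cots_jar 0.29 [342.8, 341.7] [ 0.5453 -0.4597  0.0139]
solder_spool 0.83 [401.9, 311.8] [ 0.6829 -0.4039  0.017 ]
{'vertical_fov': 62.64178052697928, 'cx': 274.96109200580383, 'cy': 210.6214786385914, 'mount': array([[ 1.    , -0.0001,  0.0003, -0.0007],
       [ 0.    ,  0.9601,  0.2796, -0.081 ],
       [-0.0003, -0.2796,  0.9601, -0.1804],
       [ 0.    ,  0.    ,  0.    ,  1.    ]])}
```

```bash
python3 - <<'E'
import cv2
a=cv2.imread('pics/top0.png'); a=cv2.resize(a[110:310,90:470],None,fx=2.1,fy=2.1,interpolation=cv2.INTER_CUBIC);cv2.imwrite('pics/t1.png',a)
a=cv2.imread('pics/side0.png'); a=cv2.resize(a[140:380,190:470],None,fx=2.5,fy=2.5,interpolation=cv2.INTER_CUBIC);cv2.imwrite('pics/s1.png',a)
E
python3 - <<'E'
from h import *
np.set_printoptions(precision=4,suppress=True)
P=np.load('top0.npz')['P']
def rect(x0,x1,y0,y1,z0,z1,n):
    m=(P[...,0]>x0)&(P[...,0]<x1)&(P[...,1]>y0)&(P[...,1]<y1)&(P[...,2]>z0)&(P[...,2]<z1)
    q=P[m]; r=cv2.minAreaRect((q[:,:2]*1000).astype(np.float32)); print(n,m.sum(),r,np.median(q[:,2]))
rect(.38,.54,.22,.36,.019,.04,'tall'); rect(.36,.54,.04,.18,.012,.03,'end'); rect(.5,.625,-.32,-.14,.026,.045,'bottom')
rect(.4,.5,-.09,.01,.034,.046,'stand');rect(.4,.5,-.09,.01,.07,.12,'pinhead')
rect(.45,.72,-.35,-.1,.055,.075,'fences')
E
```

```text
tall 886 ((473.74481201171875, 302.50341796875), (90.66252899169922, 67.40501403808594), 9.862992286682129) 0.02465405192882031
end 853 ((453.38189697265625, 105.35419464111328), (66.31056213378906, 90.4858169555664), 77.92378997802734) 0.016540143834307575
bottom 867 ((580.3922729492188, -217.87213134765625), (99.88053894042969, 94.4670639038086), 80.30145263671875) 0.03214929573813663
stand 247 ((451.7602844238281, -37.467674255371094), (43.912010192871094, 43.607547760009766), 82.4644775390625) 0.040637292032297934
pinhead 45 ((451.4429626464844, -37.024112701416016), (14.346210479736328, 14.330143928527832), 2.4412834644317627) 0.10269363454817926
fences 291 ((603.1085205078125, -199.07235717773438), (58.32798385620117, 132.6015167236328), 40.98681640625) 0.06361780313978438
```

View pics/t1.png

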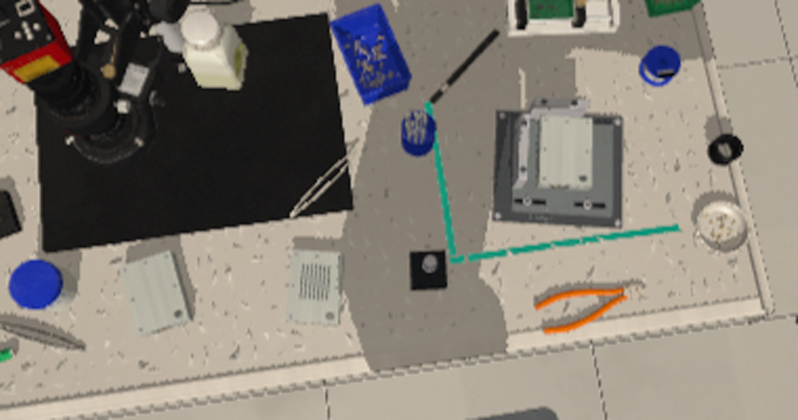

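View pics/s1.png

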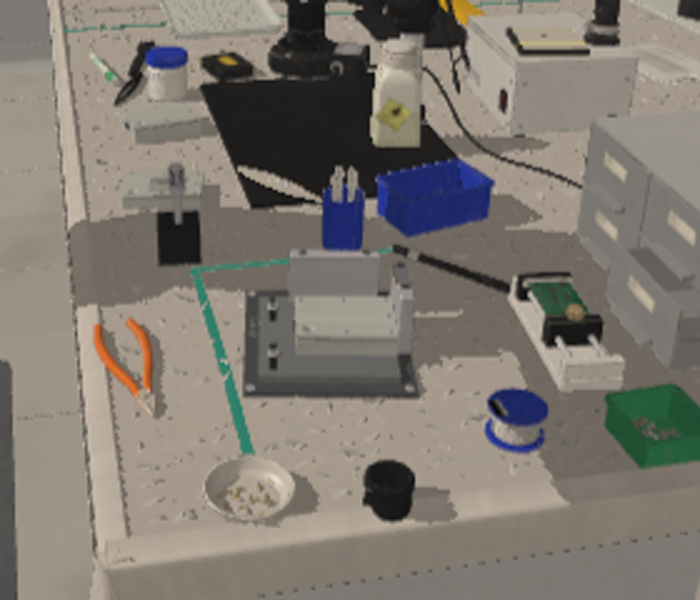

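The top picture shows the nest with the bottom module at right (crop about 565,150), the tall module at (155,292), the end module at (315,288) and the pin in its stand at (430,265). In both bench modules the hole is at lower right, so neither is turned round. Next I'll work out the nest pose and write a move helper.

```bash
cat >> h.py <<'E'
def plan(x,y,z,yaw,N,src=None):
    "constant row to repeat N times, from measured (or given x,y,z,yaw) pose"
    o=ctrl.get_obs()
    p0=np.array(o['ee_pos']) if src is None else np.array(src[:3]); y0=o['eef_rot'][2] if src is None else src[3]
    dy=(yaw-y0+np.pi)%(2*np.pi)-np.pi; w=-dy/N
    B=R.from_euler('xyz',[np.pi,0,y0]).as_matrix()
    S=sum(R.from_rotvec([0,0,k*w]).as_matrix() for k in range(N))
    s=np.linalg.solve(S,B.T@(np.array([x,y,z])-p0))*100
    print('N',N,'row',np.round(s,3),'wz',round(w,4),'dyaw',round(dy,3))
def nestfit(P,yaw0=None):
    pass
E
python3 - <<'E'
from h import *
d=np.load('top0.npz'); P=d['P']; im=d['im']
for z0,z1 in((.004,.0105),(.0105,.016),(.028,.036),(.058,.068)):
    m=(P[...,0]>.46)&(P[...,0]<.68)&(P[...,1]>-.33)&(P[...,1]<-.11)&(P[...,2]>z0)&(P[...,2]<z1)
    q=P[m]; print(z0,m.sum(),np.median(q[:,2]),cv2.minAreaRect((q[:,:2]*1000).astype(np.float32)))
m=(P[...,2]>.058)&(P[...,2]<.068)&(P[...,0]>.46)&(P[...,0]<.68)&(P[...,1]>-.33)&(P[...,1]<-.11)
n,l=cv2.connectedComponents(m.astype(np.uint8))
for k in range(1,n):
    q=P[l==k]
    if len(q)>10: print(len(q),q[:,2].mean(),cv2.minAreaRect((q[:,:2]*1000).astype(np.float32)))
plan(.50,-.22,.25,-1.4,8)
E
```

```text
0.004 952 0.006113309683607904 ((568.1262817382812, -220.2113037109375), (216.78692626953125, 217.40113830566406), 89.01732635498047)
0.0105 852 0.012493030160690699 ((566.9061279296875, -231.06625366210938), (130.44680786132812, 134.3749237060547), 78.21277618408203)
0.028 828 0.032076838480402325 ((583.6650390625, -218.79795837402344), (97.63059997558594, 102.34072875976562), 79.21526336669922)
0.058 271 0.06374390779454486 ((603.4734497070312, -199.0484619140625), (57.68716812133789, 132.622802734375), 40.39592742919922)
126 0.06344478374053296 ((631.4606323242188, -231.40463256835938), (66.61121368408203, 13.315939903259277), 77.85814666748047)
145 0.0639850425734653 ((582.2566528320312, -175.48721313476562), (12.188180923461914, 82.68086242675781), 77.92501831054688)
N 8 row [-2.872 -5.319 -0.557] wz 0.009 dyaw -0.072
```

```bash
python3 -m inch '[-2.87,-5.32,-0.5,0,0,0.057,0.9,-2.87,-5.32,-0.5,0,0,0.057,0.9,-2.87,-5.32,-0.5,0,0,0.057,0.9,-2.87,-5.32,-0.5,0,0,0.057,0.9,-2.87,-5.32,-0.5,0,0,0.057,0.9,-2.87,-5.32,-0.5,0,0,0.057,0.9,-2.87,-5.32,-0.5,0,0,0.057,0.9,-2.87,-5.32,-0.5,0,0,0.057,0.9,0,0,0,0,0,0,0.9,0,0,0,0,0,0,0.9]'; python3 - <<'E'
from h import *
np.set_printoptions(precision=4,suppress=True)
P=np.load('top0.npz')['P']
m=(P[...,0]<.62)&(P[...,1]>.2)&(P[...,1]<.42)&(P[...,2]>.06); print('high',np.c_[P[m][:,:3]][::25])
c=cam('wrist'); save('w0',c[0]); P=pts(c); np.savez('w0.npz',P=P,im=c[0])
o=ctrl.get_obs(); print(o['ee_pos'],o['eef_rot'])
m=(P[...,2]>.058)&(P[...,2]<.07)&(P[...,0]>.46)&(P[...,0]<.68)&(P[...,1]>-.33)&(P[...,1]<-.11)
n,l=cv2.connectedComponents(m.astype(np.uint8))
for k in range(1,n):
    q=P[l==k]
    if len(q)>10: print(len(q),q[:,2].mean(),cv2.minAreaRect((q[:,:2]*1000).astype(np.float32)))
a=np.radians(-12.1); B=np.array([[np.cos(a),np.sin(a)],[-np.sin(a),np.cos(a)]])
for nm,Q in(('top',np.load('top0.npz')['P']),('wrist',P)):
    N=(Q[...,:2]-[.5837,-.2109])@B.T*1000
    m=(abs(N[...,0])<60)&(abs(N[...,1])<70)&(Q[...,2]>.029)&(Q[...,2]<.035)
    mm=m&(abs(N[...,0])<30)
    print(nm,m.sum(),'y pct',np.percentile(N[mm][:,1],[1,3,50,97,99]),'x',np.percentile(N[m][:,0],[1,3,97,99]), np.median(Q[m][:,2]))
E
```

```text
time_s: 2.75
ee_pos: [0.5435, -0.2883, 0.2451]
eef_rot: [3.141, 0.0, -1.783]
force: [0.1, -0.3, 1.0]
grip_width: 0.0849
high [[0.5252 0.4187 0.066 ]
 [0.5115 0.4138 0.0674]
 [0.5042 0.4131 0.0643]
 [0.4965 0.4149 0.067 ]
 [0.4884 0.4122 0.0685]
 [0.4794 0.4169 0.0643]]
[ 0.5432 -0.2886  0.2454] [ 3.1412 -0.     -1.7843]
837 0.06503629028004633 ((632.0143432617188, -233.4659881591797), (67.64013671875, 11.731100082397461), 77.8154525756836)
1017 0.06445908595691092 ((583.3595581054688, -177.32952880859375), (12.402791023254395, 83.5509262084961), 78.38843536376953)
top 761 y pct [-56.4708 -55.471  -23.4567   8.465   40.3815] x [-45.7755 -43.9322  43.9255  45.6175] 0.03207922608817204
wrist 4630 y pct [-57.9313 -56.4915 -24.5859   7.6396  27.2965] x [-44.502  -42.3637  42.9459  44.0751] 0.03304237980955638
```

View pics/w0.png

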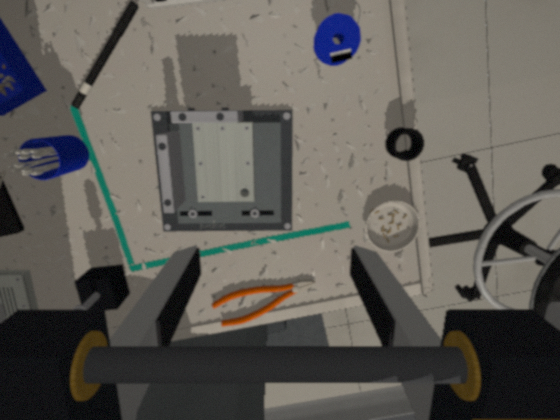

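The wrist picture shows the nest at about (225,170), with the fences at its top and left. The bottom module stands roughly 20 mm short of the side fence, and the nest yaw is about -12°. Next is the tall module.

```bash
python3 - <<'E'
from h import *
plan(.474,.3015,.10,-1.398,11)
plan(.474,.3015,.003,-1.398,4,(.474,.3015,.10,-1.398))
E
```

```text
N 11 row [-5.37   0.837  1.322] wz -0.0351 dyaw 0.386
N 4 row [ 0.    -0.     2.425] wz -0.0 dyaw 0.0
```

```bash
python3 -m inch '[-5.37,0.84,1.32,0,0,-0.035,0.9,-5.37,0.84,1.32,0,0,-0.035,0.9,-5.37,0.84,1.32,0,0,-0.035,0.9,-5.37,0.84,1.32,0,0,-0.035,0.9,-5.37,0.84,1.32,0,0,-0.035,0.9,-5.37,0.84,1.32,0,0,-0.035,0.9,-5.37,0.84,1.32,0,0,-0.035,0.9,-5.37,0.84,1.32,0,0,-0.035,0.9,-5.37,0.84,1.32,0,0,-0.035,0.9,-5.37,0.84,1.32,0,0,-0.035,0.9,-5.37,0.84,1.32,0,0,-0.035,0.9,0,0,0,0,0,0,0.9,0,0,0,0,0,0,0.9]'
python3 - <<'E'
from h import *
c=cam('wrist'); save('w1',c[0]); P=pts(c)
m=(P[...,2]>.019)&(P[...,2]<.03)&(P[...,0]>.40)&(P[...,0]<.55)&(P[...,1]>.22)&(P[...,1]<.37)
n,l,st,_=cv2.connectedComponentsWithStats(m.astype(np.uint8)); k=1+st[1:,4].argmax(); q=P[l==k]
print(len(q),np.median(q[:,2]),cv2.minAreaRect((q[:,:2]*1000).astype(np.float32)))
plan(.474,.3015,.003,-1.398,4)
E
```

```text
time_s: 4.42
ee_pos: [0.475, 0.3009, 0.1007]
eef_rot: [-3.141, -0.0, -1.4]
force: [0.0, -0.7, 0.2]
grip_width: 0.0846
9388 0.02510039718503787 ((473.8345947265625, 301.44940185546875), (91.06754302978516, 66.19120788574219), 10.023069381713867)
N 4 row [-0.026  0.026  2.446] wz -0.0007 dyaw 0.003
```

View pics/w1.png

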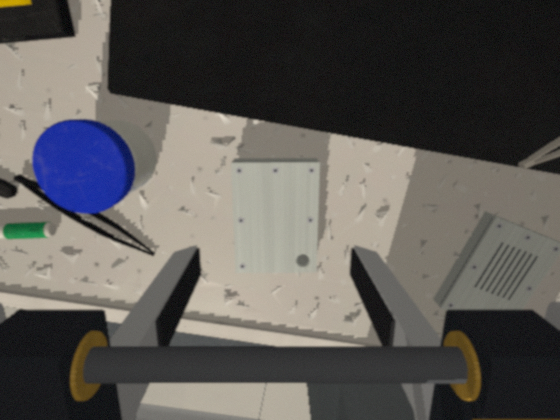

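The tall module is centred between the fingers at (278,218), with its hole at lower right (304,260). I'll descend, grip and lift.

```bash
python3 -m inch '[0,0,2.4,0,0,0,0.9,0,0,2.4,0,0,0,0.9,0,0,2.4,0,0,0,0.9,0,0,2.4,0,0,0,0.9,0,0,0,0,0,0,0.9,0,0,0,0,0,0,0.5,0,0,0,0,0,0,0.5,0,0,0,0,0,0,0.5,0,0,0,0,0,0,0.5,0,0,0,0,0,0,0.5,0,0,-1.5,0,0,0,0.5,0,0,-4,0,0,0,0.5,0,0,-4,0,0,0,0.5,0,0,0,0,0,0,0.5]' 25
python3 - <<'E'
from h import *
a=np.radians(-12.0);ux=np.array([np.cos(a),np.sin(a)]);uy=np.array([-np.sin(a),np.cos(a)])
O=np.array([.584,-.212])
t=O+ux*(-.004)+uy*(-.028); print(t)
plan(*t,.12,a-np.pi/2,11)
E
```

```text
time_s: 6.22
ee_pos: [0.4758, 0.3028, 0.103]
eef_rot: [-3.136, 0.002, -1.399]
force: [0.2, -0.0, -2.5]
grip_width: 0.0657
[ 0.57426588 -0.23855649]
N 11 row [ 4.95  -0.907 -0.155] wz 0.0347 dyaw -0.381
```

```bash
python3 -m inch '[4.95,-0.91,-0.16,0,0,0.035,0.5,4.95,-0.91,-0.16,0,0,0.035,0.5,4.95,-0.91,-0.16,0,0,0.035,0.5,4.95,-0.91,-0.16,0,0,0.035,0.5,4.95,-0.91,-0.16,0,0,0.035,0.5,4.95,-0.91,-0.16,0,0,0.035,0.5,4.95,-0.91,-0.16,0,0,0.035,0.5,4.95,-0.91,-0.16,0,0,0.035,0.5,4.95,-0.91,-0.16,0,0,0.035,0.5,4.95,-0.91,-0.16,0,0,0.035,0.5,4.95,-0.91,-0.16,0,0,0.035,0.5,0,0,0,0,0,0,0.5,0,0,0,0,0,0,0.5,0,0,0,0,0,0,0.5]'
python3 - <<'E'
from h import *
a=np.radians(-12.0);ux=np.array([np.cos(a),np.sin(a)]);uy=np.array([-np.sin(a),np.cos(a)])
O=np.array([.584,-.212])
t=O+ux*(-.004)+uy*(-.028)
plan(*t,.0405,a-np.pi/2,5)
c=cam('wrist'); save('w2',c[0])
E
```

```text
time_s: 7.98
ee_pos: [0.5724, -0.2382, 0.1166]
eef_rot: [3.141, 0.0, -1.782]
force: [-0.0, -0.2, -1.5]
grip_width: 0.0658
N 5 row [-0.002 -0.038  1.521] wz -0.0005 dyaw 0.002
```

View pics/w2.png

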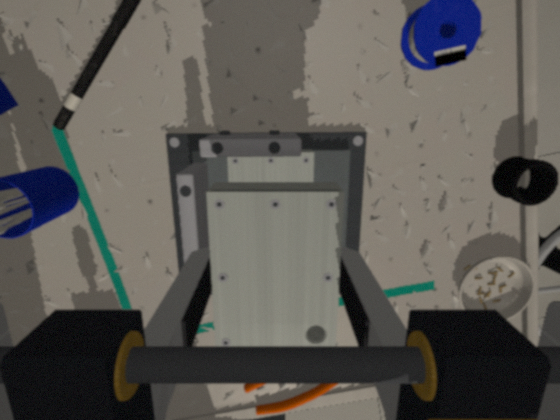

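The tall module is held square at (275,270), over the bottom module and clear of the fences. I'll lower it.

```bash
python3 -m inch '[0,0,2,0,0,0,0.5,0,0,2,0,0,0,0.5,0,0,2,0,0,0,0.5,0,0,1.5,0,0,0,0.5,0,0,0,0,0,0,0.5,0,0,0.15,0,0,0,0.5,0,0,0.15,0,0,0,0.5,0,0,0,0,0,0,0.5]'
```

```text
time_s: 9.02
ee_pos: [0.5725, -0.2395, 0.0391]
eef_rot: [-3.141, -0.0, -1.784]
force: [-1.2, -0.2, -2.6]
grip_width: 0.0659
```

```bash
python3 -m inch '[0,0,0.1,0,0,0,0.5,0,0,0.1,0,0,0,0.5,0,0,0.1,0,0,0,0.5,0,0,0,0,0,0,0.5]'; python3 -m inch '[0,0,0.1,0,0,0,0.5,0,0,0,0,0,0,0.5]'
```

```text
time_s: 9.52
ee_pos: [0.5725, -0.2396, 0.0374]
eef_rot: [-3.141, -0.0, -1.784]
force: [-6.3, 3.3, 13.0]
grip_width: 0.0658
time_s: 9.78
ee_pos: [0.5726, -0.2396, 0.0373]
eef_rot: [-3.141, -0.0, -1.784]
force: [-12.2, 5.4, 22.1]
grip_width: 0.0661
```

```bash
python3 -m inch '[0,0,-0.15,0,0,0,0.5,0,0,0,0,0,0,0.77,0,0,0,0,0,0,0.77,0,0,0,0,0,0,0.77,0,0,-2,0,0,0,0.77,0,0,-4,0,0,0,0.85,0,0,-5,0,0,0,0.85,0,0,0,0,0,0,0.85]'
python3 - <<'E'
from h import *
c=cam('wrist'); save('w3',c[0]); P=pts(c)
m=(P[...,2]>.053)&(P[...,2]<.0605)&(abs(P[...,0]-.573)<.08)&(abs(P[...,1]+.239)<.08)
n,l,st,_=cv2.connectedComponentsWithStats(m.astype(np.uint8)); k=1+st[1:,4].argmax(); q=P[l==k]
print(len(q),np.median(q[:,2]),cv2.minAreaRect((q[:,:2]*1000).astype(np.float32)))
# end module via stored top estimate
plan(.4535,.1045,.10,np.radians(-102.1),8)
E
```

```text
time_s: 10.78
ee_pos: [0.5741, -0.2403, 0.1521]
eef_rot: [-3.133, -0.002, -1.784]
force: [0.3, -0.4, -0.0]
grip_width: 0.0803
8202 0.05708441493973879 ((571.2697143554688, -238.71424865722656), (66.22682189941406, 90.82975006103516), 77.77496337890625)
N 8 row [-3.892  2.368  0.615] wz -0.0003 dyaw 0.002
```

```bash
python3 -m inch '[-3.89,2.37,0.3,0,0,0,0.85,-3.89,2.37,0.3,0,0,0,0.85,-3.89,2.37,0.3,0,0,0,0.85,-3.89,2.37,0.3,0,0,0,0.85,-3.89,2.37,0.3,0,0,0,0.85,-3.89,2.37,0.3,0,0,0,0.85,-3.89,2.37,0.6,0,0,0,0.88,-3.89,2.37,1.5,0,0,0,0.88,0,0,0,0,0,0,0.88,0,0,0,0,0,0,0.88]'
python3 - <<'E'
from h import *
c=cam('wrist'); save('w4',c[0]); P=pts(c)
m=(P[...,2]>.011)&(P[...,2]<.022)&(abs(P[...,0]-.453)<.07)&(abs(P[...,1]-.105)<.07)
n,l,st,_=cv2.connectedComponentsWithStats(m.astype(np.uint8)); k=1+st[1:,4].argmax(); q=P[l==k]
r=cv2.minAreaRect((q[:,:2]*1000).astype(np.float32));print(len(q),np.median(q[:,2]),r)
print(ctrl.get_obs()['ee_pos'])
plan(r[0][0]/1000,r[0][1]/1000,.004,np.radians(r[2]-180),5)
E
```

```text
time_s: 12.08
ee_pos: [0.453, 0.1044, 0.1074]
eef_rot: [3.141, -0.0, -1.784]
force: [0.3, 0.4, 0.2]
grip_width: 0.0826
8556 0.017105226828890957 ((453.8734130859375, 104.12921905517578), (66.09371948242188, 90.50672912597656), 78.00605773925781)
[0.45323048 0.10405855 0.10745693]
N 5 row [-0.004 -0.012  2.069] wz -0.0009 dyaw 0.005
```

```bash
python3 -m inch '[0,0,2.5,0,0,0,0.88,0,0,2.5,0,0,0,0.88,0,0,2.5,0,0,0,0.88,0,0,2,0,0,0,0.88,0,0,0.7,0,0,0,0.88,0,0,0,0,0,0,0.5,0,0,0,0,0,0,0.5,0,0,0,0,0,0,0.5,0,0,0,0,0,0,0.5,0,0,0,0,0,0,0.5,0,0,-1.5,0,0,0,0.5,0,0,-4,0,0,0,0.5,0,0,-5,0,0,0,0.5,0,0,-3,0,0,0,0.5,0,0,0,0,0,0,0.5]' 25
python3 - <<'E'
from h import *
o=ctrl.get_obs();print(o['ee_pos'])
plan(.5713,-.2387,.125,np.radians(77.9-180),8)
E
```

```text
time_s: 14.0
ee_pos: [0.4537, 0.1051, 0.1428]
eef_rot: [-3.137, 0.002, -1.784]
force: [-0.9, -0.3, -2.2]
grip_width: 0.0657
[0.45371355 0.10505481 0.1428285 ]
N 8 row [ 3.891 -2.342  0.223] wz -0.0002 dyaw 0.002
```

```bash
python3 -m inch '[3.89,-2.34,0,0,0,0,0.5,3.89,-2.34,0,0,0,0,0.5,3.89,-2.34,0,0,0,0,0.5,3.89,-2.34,0,0,0,0,0.5,3.89,-2.34,0,0,0,0,0.5,3.89,-2.34,0,0,0,0,0.5,3.89,-2.34,0.7,0,0,0,0.5,3.89,-2.34,1,0,0,0,0.5,0,0,0,0,0,0,0.5,0,0,0,0,0,0,0.5]'
```

```text
time_s: 15.25
ee_pos: [0.5695, -0.2383, 0.1223]
eef_rot: [3.14, 0.001, -1.784]
force: [-0.9, -0.1, -1.9]
grip_width: 0.0655
```

```bash
python3 -m inch '[0,0,2,0,0,0,0.5,0,-0.1,2,0,0,0,0.5,0,0,1.5,0,0,0,0.5,0,0,0,0,0,0,0.5,0,0,0.15,0,0,0,0.5,0,0,0.1,0,0,0,0.5,0,0,0,0,0,0,0.5]'; python3 -m inch '[0,0,0.1,0,0,0,0.5,0,0,0.1,0,0,0,0.5,0,0,0,0,0,0,0.5]'
```

```text
time_s: 16.12
ee_pos: [0.5711, -0.2393, 0.0662]
eef_rot: [-3.141, -0.0, -1.784]
force: [-0.3, -0.3, -1.6]
grip_width: 0.0658
time_s: 16.5
ee_pos: [0.571, -0.2392, 0.0637]
eef_rot: [3.141, 0.0, -1.784]
force: [-0.4, -1.0, -0.7]
grip_width: 0.0655
```

```bash
python3 -m inch '[0,0,0.1,0,0,0,0.5,0,0,0.1,0,0,0,0.5,0,0,0,0,0,0,0.5]'; python3 -m inch '[0,0,0.05,0,0,0,0.5,0,0,0,0,0,0,0.5]'
```

```text
time_s: 16.88
ee_pos: [0.571, -0.2392, 0.0621]
eef_rot: [-3.141, 0.0, -1.784]
force: [-1.5, 2.0, 1.3]
grip_width: 0.066
time_s: 17.12
ee_pos: [0.5711, -0.2392, 0.0621]
eef_rot: [-3.141, -0.0, -1.784]
force: [-4.7, 1.1, 7.4]
grip_width: 0.0657
```

The end module is down. I'll release it, back off toward -x, drop the half-open fingers in front of the column, and look.

```bash
python3 -m inch '[0,0,-0.05,0,0,0,0.5,0,0,0,0,0,0,0.77,0,0,0,0,0,0,0.77,0,0,0,0,0,0,0.77,0,0,-3,0,0,0,0.77,0,0,-4,0,0,0,0.77,0,3.5,0,0,0,0,0.43,0,3.5,0,0,0,0,0.43,0,0,3,0,0,0,0.43,0,0,4,0,0,0,0.43,0,0,0,0,0,0,0.43,0,0,0,0,0,0,0.43]'
python3 - <<'E'
from h import *
c=cam('side'); save('s2',cv2.resize(c[0][200:320,250:450],None,fx=4,fy=4,interpolation=cv2.INTER_CUBIC)); o=ctrl.get_obs();print(o['ee_pos'],o['grip_width'],o['force'])
E
```

```text
time_s: 18.62
ee_pos: [0.5032, -0.2247, 0.0632]
eef_rot: [-3.14, -0.0, -1.784]
force: [-0.5, -0.5, 0.3]
grip_width: 0.0404
[ 0.50336873 -0.22475728  0.06350369] 0.040640034702556685 [-0.20093722 -0.40771389  0.96966891]
```

View pics/s2.png

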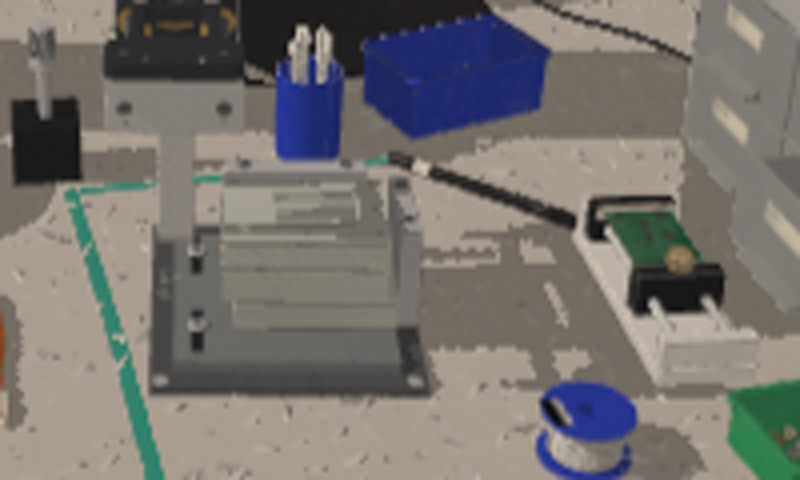

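The side view shows the three-high column with the upper two modules a few mm short of the back fence. The fingers are straight-sided in front of it at (175,190). I'll go down and push +x.

```bash
python3 -m inch '[0,0,2.5,0,0,0,0.43,0,0,1.7,0,0,0,0.43,0,-0.7,0,0,0,0,0.43,0,-0.7,0,0,0,0,0.43,0,-0.2,0,0,0,0,0.43,0,-0.2,0,0,0,0,0.43,0,-0.1,0,0,0,0,0.43,0,-0.1,0,0,0,0,0.43,0,0,0,0,0,0,0.43]'; python3 -m inch '[0,-0.1,0,0,0,0,0.43,0,-0.1,0,0,0,0,0.43,0,0,0,0,0,0,0.43]';python3 -m inch '[0,-0.1,0,0,0,0,0.43,0,-0.1,0,0,0,0,0.43,0,0,0,0,0,0,0.43]'
```

```text
time_s: 19.8
ee_pos: [0.5222, -0.2286, 0.0199]
eef_rot: [-3.141, -0.0, -1.784]
force: [-2.0, 0.9, 2.4]
grip_width: 0.0407
time_s: 20.18
ee_pos: [0.5242, -0.2291, 0.0198]
eef_rot: [-3.141, -0.0, -1.784]
force: [-2.1, 0.0, 2.0]
grip_width: 0.0403
time_s: 20.55
ee_pos: [0.5254, -0.2293, 0.0198]
eef_rot: [3.14, 0.0, -1.784]
force: [-8.1, 2.0, 5.3]
grip_width: 0.0403
```

```bash
python3 -m inch '[0,-0.1,0,0,0,0,0.43,0,0,0,0,0,0,0.43]'
```

```text
time_s: 20.8
ee_pos: [0.5254, -0.2293, 0.0198]
eef_rot: [3.137, 0.0, -1.784]
force: [-17.9, 3.7, 12.1]
grip_width: 0.0405
```

```bash
python3 -m inch '[0,1.5,0,0,0,0,0.43,0,0,-4,0,0,0,0.43,0,0,-5,0,0,0,0.43,0,0,-1.5,0,0,0,0.43,0,0,0,0,0,0,0.43]'; python3 - <<'E'
from h import *
a=np.radians(-12.1);ux=np.array([np.cos(a),np.sin(a)]);uy=np.array([-np.sin(a),np.cos(a)])
O=np.array([.584,-.212]); t=O-.005*ux-.095*uy
plan(*t,.125,a,9)
E
```

```text
time_s: 21.42
ee_pos: [0.5128, -0.2266, 0.1252]
eef_rot: [-3.14, -0.0, -1.784]
force: [-0.3, 0.1, -0.1]
grip_width: 0.0404
N 9 row [ 1.109 -0.062  0.002] wz -0.1748 dyaw 1.573
```

```bash
python3 -m inch '[1.11,-0.06,0,0,0,-0.175,0.43,1.11,-0.06,0,0,0,-0.175,0.43,1.11,-0.06,0,0,0,-0.175,0.43,1.11,-0.06,0,0,0,-0.175,0.43,1.11,-0.06,0,0,0,-0.175,0.43,1.11,-0.06,0,0,0,-0.175,0.43,1.11,-0.06,0,0,0,-0.175,0.43,1.11,-0.06,0,0,0,-0.175,0.43,1.11,-0.06,0,0,0,-0.175,0.43,0,0,0,0,0,0,0.43,0,0,0,0,0,0,0.43]'; python3 - <<'E'
from h import *
a=np.radians(-12.1);ux=np.array([np.cos(a),np.sin(a)]);uy=np.array([-np.sin(a),np.cos(a)])
O=np.array([.584,-.212]); t=O-.005*ux-.095*uy
plan(*t,.02,a,4)
c=cam('wrist');P=pts(c);m=(P[...,2]>.067)&(P[...,2]<.077)&(abs(P[...,0]-.573)<.08)&(abs(P[...,1]+.239)<.08)
n,l,st,_=cv2.connectedComponentsWithStats(m.astype(np.uint8)); k=1+st[1:,4].argmax(); q=P[l==k]
r=cv2.minAreaRect((q[:,:2]*1000).astype(np.float32));print(len(q),np.median(q[:,2]),r)
d=np.array(r[0])/1000-O;print('nest',d@ux,d@uy)
E
```

```text
time_s: 22.8
ee_pos: [0.5582, -0.3035, 0.1237]
eef_rot: [-3.141, 0.002, -0.213]
force: [0.3, -0.1, 0.2]
grip_width: 0.0403
N 4 row [0.026 0.003 2.591] wz -0.0004 dyaw 0.002
13961 0.0731465088170786 ((577.7222900390625, -240.5289306640625), (66.3424072265625, 90.33313751220703), 78.04873657226562)
nest -0.0001580461180536166 -0.02921103470630761
```

```bash
python3 -m inch '[0,0,2.6,0,0,0,0.43,0,0,2.6,0,0,0,0.43,0,0,2.6,0,0,0,0.43,0,0,2.5,0,0,0,0.43,0,-1,0,0,0,0,0.43,0,-1,0,0,0,0,0.43,0,-0.3,0,0,0,0,0.43,0,-0.2,0,0,0,0,0.43,0,-0.2,0,0,0,0,0.43,0,-0.2,0,0,0,0,0.43,0,-0.2,0,0,0,0,0.43,0,-0.2,0,0,0,0,0.43]'; python3 -m inch '[0,-0.2,0,0,0,0,0.43,0,-0.2,0,0,0,0,0.43,0,-0.2,0,0,0,0,0.43]'
```

```text
time_s: 24.35
ee_pos: [0.5656, -0.2723, 0.0223]
eef_rot: [3.14, -0.001, -0.209]
force: [-1.2, -6.9, 4.6]
grip_width: 0.0405
time_s: 24.72
ee_pos: [0.5668, -0.2664, 0.0223]
eef_rot: [3.14, -0.001, -0.209]
force: [-2.1, -7.1, 5.8]
grip_width: 0.0405
```

```bash
python3 -m inch '[0,-0.2,0,0,0,0,0.43,0,-0.2,0,0,0,0,0.43,0,-0.2,0,0,0,0,0.43,0,-0.1,0,0,0,0,0.43]'; python3 -m inch '[0,-0.1,0,0,0,0,0.43,0,-0.1,0,0,0,0,0.43]'; python3 -m inch '[0,-0.1,0,0,0,0,0.43]'; python3 -m inch '[0,-0.1,0,0,0,0,0.43]'
```

```text
time_s: 25.22
ee_pos: [0.5683, -0.2595, 0.0223]
eef_rot: [3.141, -0.001, -0.209]
force: [-3.1, -7.0, 6.4]
grip_width: 0.0402
time_s: 25.48
ee_pos: [0.5686, -0.258, 0.0224]
eef_rot: [3.14, -0.001, -0.209]
force: [-4.1, -13.6, 4.9]
grip_width: 0.0408
time_s: 25.6
ee_pos: [0.5687, -0.2579, 0.0224]
eef_rot: [3.138, -0.001, -0.209]
force: [-3.2, -20.0, 2.4]
grip_width: 0.0406
time_s: 25.72
ee_pos: [0.5688, -0.2579, 0.0224]
eef_rot: [3.137, -0.002, -0.209]
force: [-3.2, -25.1, 1.6]
grip_width: 0.0406
```

```bash
python3 -m inch '[0,1.5,0,0,0,0,0.43,0,0,-4,0,0,0,0.43,0,0,-5,0,0,0,0.43,0,0,-1.5,0,0,0,0.43,0,0,0,0,0,0,0.43,0,0,0,0,0,0,0.43]'; python3 - <<'E'
from h import *
a=np.radians(-12.1);ux=np.array([np.cos(a),np.sin(a)]);uy=np.array([-np.sin(a),np.cos(a)])
O=np.array([.584,-.212]); 
c=cam('wrist');save('w5',c[0]);P=pts(c);h=ctrl.place_of('wrist','end_hole');print(h)
def f(z0,z1,c0,rr,n):
    m=(P[...,2]>z0)&(P[...,2]<z1)&(abs(P[...,0]-c0[0])<rr)&(abs(P[...,1]-c0[1])<rr)
    k_,l,st,_=cv2.connectedComponentsWithStats(m.astype(np.uint8))
    for k in range(1,k_):
        if st[k,4]<200: continue
        q=P[l==k]; r=cv2.minAreaRect((q[:,:2]*1000).astype(np.float32)); d=np.array(r[0])/1000-O;print(n,len(q),np.median(q[:,2]),r,'nest',d@ux*1e3,d@uy*1e3)
f(.0685,.077,(.58,-.215),.08,'end'); f(.06,.0685,(.6,-.2),.08,'fence')
if h: 
    w=onz(c,h[0]['centre'],.072);print('hole',w,(w[:2]-O)@ux*1e3,(w[:2]-O)@uy*1e3)
t=O-.08*ux-.006*uy
plan(*t,.125,a-np.pi/2,9)
E
```

```text
time_s: 26.48
ee_pos: [0.5654, -0.2691, 0.1249]
eef_rot: [-3.141, 0.003, -0.209]
force: [-0.2, -0.4, -0.2]
grip_width: 0.0401
[{'centre': [235.4, 181.8], 'score': 0.62}]
end 13254 0.07312723039572545 ((582.5059814453125, -216.8386688232422), (66.01333618164062, 90.28865814208984), 78.29674530029297) nest -0.44655149308415437 -5.04434328597793
fence 2327 0.06513700067670611 ((582.7230224609375, -177.1726837158203), (11.786946296691895, 83.95056915283203), 78.46104431152344) nest -8.549059220699107 33.7858878473622
fence 1426 0.06520226778708312 ((631.8953247070312, -233.4427490234375), (66.8030776977539, 11.955533981323242), 77.06288146972656) nest 51.32604385264579 -10.926611410239365
hole [ 0.54492078 -0.22937368  0.072     ] -34.569156887906466 -25.179419804625326
N 9 row [-1.124e+00  7.600e-02  1.000e-03] wz 0.1748 dyaw -1.573
```

View pics/w5.png

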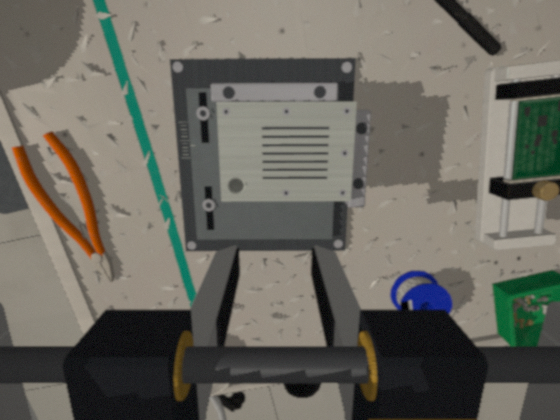

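The column now sits flush in the corner: end module at (286,150), fences at its top and right, hole at (236,185). Next is a second squaring push in +x.

```bash
python3 -m inch '[-1.12,0.08,0,0,0,0.175,0.43,-1.12,0.08,0,0,0,0.175,0.43,-1.12,0.08,0,0,0,0.175,0.43,-1.12,0.08,0,0,0,0.175,0.43,-1.12,0.08,0,0,0,0.175,0.43,-1.12,0.08,0,0,0,0.175,0.43,-1.12,0.08,0,0,0,0.175,0.43,-1.12,0.08,0,0,0,0.175,0.43,-1.12,0.08,0,0,0,0.175,0.43,0,0,0,0,0,0,0.43,0,0,3.5,0,0,0,0.43,0,0,3.5,0,0,0,0.43,0,0,3.3,0,0,0,0.43,0,0,0,0,0,0,0.43]'
```

```text
time_s: 28.32
ee_pos: [0.5037, -0.2016, 0.0216]
eef_rot: [3.137, 0.001, -1.781]
force: [0.2, -0.4, 0.1]
grip_width: 0.0403
```

```bash
python3 -m inch '[0,-0.8,0,0,0,0,0.43,0,-0.8,0,0,0,0,0.43,0,-0.7,0,0,0,0,0.43,0,-0.2,0,0,0,0,0.43,0,-0.1,0,0,0,0,0.43,0,-0.1,0,0,0,0,0.43]';python3 -m inch '[0,-0.1,0,0,0,0,0.43]'; python3 -m inch '[0,-0.1,0,0,0,0,0.43]'
```

```text
time_s: 29.08
ee_pos: [0.5301, -0.2072, 0.0239]
eef_rot: [3.138, 0.0, -1.783]
force: [-18.1, 4.3, 12.8]
grip_width: 0.0404
time_s: 29.2
ee_pos: [0.5301, -0.2072, 0.0238]
eef_rot: [3.135, 0.001, -1.783]
force: [-26.3, 5.2, 18.8]
grip_width: 0.0402
time_s: 29.32
ee_pos: [0.5301, -0.2072, 0.0238]
eef_rot: [3.133, 0.001, -1.783]
force: [-35.3, 6.2, 24.6]
grip_width: 0.0404
```

```bash
python3 -m inch '[0,1.5,0,0,0,0,0.43,0,0,-4,0,0,0,0.43,0,0,-5,0,0,0,0.43,0,0,-4,0,0,0,0.43,0,0,0,0,0,0,0.43]'; python3 - <<'E'
from h import *
plan(.452,-.038,.16,-1.783,4)
E
```

```text
time_s: 29.95
ee_pos: [0.52, -0.2054, 0.157]
eef_rot: [-3.136, -0.001, -1.784]
force: [-0.3, 1.0, -0.2]
grip_width: 0.0404
N 4 row [-3.731  2.545 -0.076] wz -0.0002 dyaw 0.001
```

```bash
python3 -m inch '[-3.73,2.54,-0.1,0,0,0,0.43,-3.73,2.54,-0.1,0,0,0,0.43,-3.73,2.54,-0.1,0,0,0,0.43,-3.73,2.54,-0.1,0,0,0,0.43,0,0,0,0,0,0,0.43,0,0,0,0,0,0,0.43]'; python3 - <<'E'
from h import *
c=cam('wrist');save('w6',c[0]);P=pts(c);print(ctrl.get_obs()['ee_pos'])
def f(z0,z1,c0,rr,n):
    m=(P[...,2]>z0)&(P[...,2]<z1)&(abs(P[...,0]-c0[0])<rr)&(abs(P[...,1]-c0[1])<rr)
    q=P[m]; print(n,len(q),np.median(q[:,2]),cv2.minAreaRect((q[:,:2]*1000).astype(np.float32)))
f(.099,.11,(.452,-.038),.02,'head'); f(.035,.045,(.452,-.038),.05,'stand')
E
```

```text
time_s: 30.7
ee_pos: [0.4511, -0.0378, 0.1574]
eef_rot: [3.141, -0.0, -1.784]
force: [0.0, -0.2, 0.1]
grip_width: 0.0405
[ 0.45123988 -0.03817459  0.15736863]
head 335 0.10476689604936351 ((452.9632263183594, -39.045658111572266), (14.667872428894043, 14.041425704956055), 34.7736930847168)
stand 1943 0.04105041184827579 ((452.78955078125, -38.6510124206543), (44.07383728027344, 44.60606384277344), 84.08687591552734)
```

View pics/w6.png

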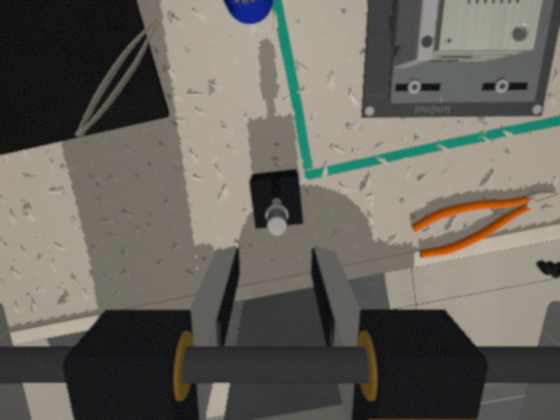

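The pin stands upright between the fingers, its head at (277,218). Next I descend and grip the head just above the shoulder.

```bash
python3 -m inch '[0.05,-0.18,2,0,0,0,0.43,0,0,2,0,0,0,0.43,0,0,2,0,0,0,0.43,0,0,1.7,0,0,0,0.43,0,0,0,0,0,0,0.43,0,0,0,0,0,0,0.05,0,0,0,0,0,0,0.05,0,0,0,0,0,0,0.05,0,0,0,0,0,0,0.05]' 35
```

```text
time_s: 31.88
ee_pos: [0.4529, -0.0385, 0.0812]
eef_rot: [-3.141, -0.0, -1.784]
force: [0.1, -1.4, 2.6]
grip_width: 0.0134
```

```bash
python3 -m inch '[0,0,-2,0,0,0,0.05,0,0,-3,0,0,0,0.05,0,0,-4,0,0,0,0.05,0,0,0,0,0,0,0.05]'; python3 - <<'E'
from h import *
plan(.486,-.219,.17,-1.783,4)
E
```

```text
time_s: 32.38
ee_pos: [0.4538, -0.0385, 0.1733]
eef_rot: [-3.137, 0.0, -1.784]
force: [-1.0, 0.2, -0.8]
grip_width: 0.013
N 4 row [ 4.241 -1.739  0.082] wz -0.0002 dyaw 0.001
```

```bash
python3 -m inch '[4.24,-1.74,0,0,0,0,0.05,4.24,-1.74,0,0,0,0,0.05,4.24,-1.74,0,0,0,0,0.05,4.24,-1.74,0,0,0,0,0.05,0,0,0,0,0,0,0.05,0,0,0,0,0,0,0.05,0,0,0,0,0,0,0.05]'; python3 - <<'E'
from h import *
c=cam('wrist');save('w7',c[0]);P=pts(c);h=ctrl.place_of('wrist','end_hole');o=ctrl.get_obs();print(h,o['ee_pos'],o['eef_rot'])
m=(P[...,2]>.0685)&(P[...,2]<.078)&(abs(P[...,0]-.58)<.08)&(abs(P[...,1]+.215)<.08)
n,l,st,_=cv2.connectedComponentsWithStats(m.astype(np.uint8)); k=1+st[1:,4].argmax(); q=P[l==k]
r=cv2.minAreaRect((q[:,:2]*1000).astype(np.float32));print(len(q),np.median(q[:,2]),r)
a=np.radians(r[2]-90); ux=np.array([np.cos(a),np.sin(a)]);uy=np.array([-np.sin(a),np.cos(a)])
print('hole rect',np.array(r[0])-34*ux-22*uy)
if h: print('hole net',onz(c,h[0]['centre'],.0725))
# dark hole in image near predicted
v,u=np.unravel_index(np.nanargmin(np.linalg.norm(P-np.r_[(np.array(r[0])-34*ux-22*uy)/1000,.073],axis=-1)),P.shape[:2]);print('pred px',u,v)
g=cv2.cvtColor(c[0],cv2.COLOR_RGB2GRAY)[v-14:v+15,u-14:u+15].astype(float)
b=(g<(np.median(g)-35)).astype(np.uint8);nn,ll,ss,cc=cv2.connectedComponentsWithStats(b)
for k in range(1,nn):
    if ss[k,4]>15: p=cc[k]+[u-14,v-14]; print('blob',ss[k],p,onz(c,p,.0725))
save('w7c',cv2.resize(c[0][60:360,160:480],None,fx=2,fy=2,interpolation=cv2.INTER_CUBIC))
E
```

```text
time_s: 33.25
ee_pos: [0.4848, -0.2179, 0.1706]
eef_rot: [3.141, 0.0, -1.783]
force: [1.5, -0.8, -0.2]
grip_width: 0.0133
[{'centre': [276.0, 132.4], 'score': 0.77}] [ 0.48490319 -0.21807474  0.17092886] [-3.14141419e+00  4.26797522e-06 -1.78290815e+00]
10786 0.07310356385577368 ((583.1567993164062, -217.0102996826172), (66.19705200195312, 90.44827270507812), 78.2315444946289)
hole rect [ 545.384429   -231.61331446]
hole net [ 0.54711206 -0.23187122  0.0725    ]
pred px 271 131
blob [12 14 14 11 93] [275.5483871  136.64516129] [ 0.54397901 -0.23083391  0.0725    ]
```

View pics/w7c.png

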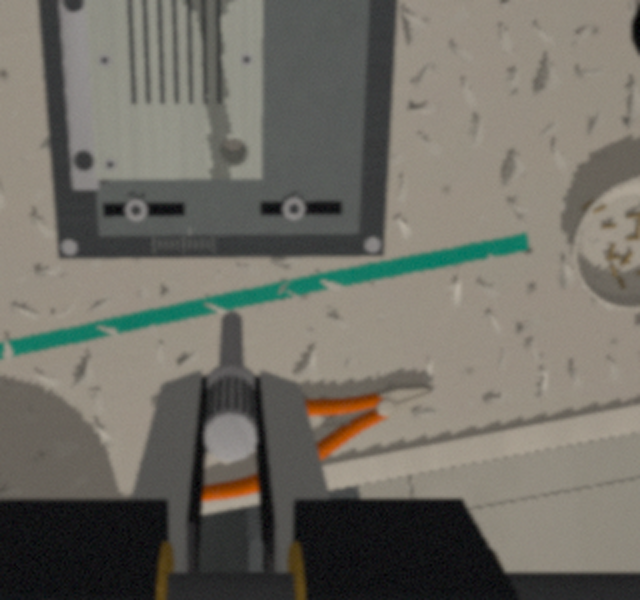

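The crop shows the hole at (233,152) and the held pin's tip at (232,315), the pin straight. I'll check the tip offset from the TCP and plan the hover.

```bash
python3 - <<'E'
from h import *
o=ctrl.get_obs();c=cam('wrist')
g=cv2.cvtColor(c[0],cv2.COLOR_RGB2GRAY); print(g[205:226,276])
for v in(216,218): print(onz(c,(276,v),.0957),o['ee_pos'])
# shaft lateral line
for v in(225,235): print(v,g[v,264:290])
plan(.5448,-.2312,.155,-1.783,3)
E
```

```text
[128 109  93  90  88  86  89  88  94 104 104  93  79  75  73  77  77  75
  72  72  75]
[ 0.48679057 -0.21907336  0.0957    ] [ 0.48490319 -0.21807474  0.17092886]
[ 0.48520249 -0.21873269  0.0957    ] [ 0.48490319 -0.21807474  0.17092886]
225 [147 144 146 145 142 134 114  87  75  75  73  74  75  76  74  76  96 118
 139 145 145 146 144 146 144 144]
235 [146 144 145 145 137 120  95  80  75  75  76  77  73  75  75  74  86 110
 129 142 144 146 147 147 146 146]
N 3 row [ 0.003 -2.042  0.533] wz -0.0 dyaw 0.0
```

```bash
python3 -m inch '[0,-2.05,0.4,0,0,0,0.05,0,-2.05,0.4,0,0,0,0.05,0,-2.05,0.4,0,0,0,0.05,0,0,0,0,0,0,0.05,0,0,0,0,0,0,0.05,0,0,0,0,0,0,0.05]'; python3 - <<'E'
from h import *
plan(.545,-.2308,.152,-1.783,1)
E
```

```text
time_s: 34.15
ee_pos: [0.5445, -0.2318, 0.1592]
eef_rot: [-3.141, -0.0, -1.784]
force: [-0.3, 0.0, -0.8]
grip_width: 0.0135
N 1 row [-0.103 -0.026  0.724] wz -0.0011 dyaw 0.001
```

```bash
python3 -m inch '[-0.1,-0.03,0.7,0,0,0,0.05,0,0,0,0,0,0,0.05,0,0,0,0,0,0,0.05]'; python3 -m inch '[0,0,0.2,0,0,0,0.05,0,0,0.2,0,0,0,0.05,0,0,0,0,0,0,0.05]'; python3 -m inch '[0,0,0.2,0,0,0,0.05,0,0,0.2,0,0,0,0.05,0,0,0,0,0,0,0.05]'
```

```text
time_s: 34.52
ee_pos: [0.5454, -0.231, 0.1518]
eef_rot: [3.141, 0.0, -1.784]
force: [0.4, -0.1, -0.1]
grip_width: 0.0132
time_s: 34.9
ee_pos: [0.5454, -0.2309, 0.1476]
eef_rot: [3.141, 0.0, -1.784]
force: [-0.2, 0.4, -0.5]
grip_width: 0.0133
time_s: 35.28
ee_pos: [0.5454, -0.2309, 0.1436]
eef_rot: [3.141, 0.0, -1.784]
force: [-0.6, -0.0, -1.1]
grip_width: 0.0131
```

```bash
python3 -m inch '[0,0,0.3,0,0,0,0.05,0,0,0.3,0,0,0,0.05,0,0,0.3,0,0,0,0.05,0,0,0.3,0,0,0,0.05,0,0,0,0,0,0,0.05]'; python3 -m inch '[0,0,0.3,0,0,0,0.05,0,0,0.3,0,0,0,0.05,0,0,0,0,0,0,0.05]'
```

```text
time_s: 35.9
ee_pos: [0.5454, -0.2309, 0.1316]
eef_rot: [3.141, 0.0, -1.784]
force: [-0.4, -1.0, -0.6]
grip_width: 0.013
time_s: 36.28
ee_pos: [0.5453, -0.2309, 0.1255]
eef_rot: [3.141, 0.0, -1.784]
force: [0.1, 0.3, -1.8]
grip_width: 0.0134
```

```bash
python3 -m inch '[0,0,0.3,0,0,0,0.05,0,0,0.3,0,0,0,0.05,0,0,0.3,0,0,0,0.05,0,0,0.3,0,0,0,0.05,0,0,0,0,0,0,0.05]'; python3 -m inch '[0,0,0.3,0,0,0,0.05,0,0,0.3,0,0,0,0.05,0,0,0,0,0,0,0.05]'
```

```text
time_s: 36.9
ee_pos: [0.5454, -0.2309, 0.1136]
eef_rot: [3.141, 0.0, -1.784]
force: [0.0, -0.3, -0.0]
grip_width: 0.0132
time_s: 37.28
ee_pos: [0.5453, -0.2309, 0.1076]
eef_rot: [3.141, 0.0, -1.784]
force: [0.3, 0.0, -0.1]
grip_width: 0.0132
```

Entering the bottom module, then the nest.

```bash
python3 -m inch '[0,0,0.3,0,0,0,0.05,0,0,0.3,0,0,0,0.05,0,0,0.3,0,0,0,0.05,0,0,0.3,0,0,0,0.05,0,0,0,0,0,0,0.05]'; python3 -m inch '[0,0,0.3,0,0,0,0.05,0,0,0.3,0,0,0,0.05,0,0,0.3,0,0,0,0.05,0,0,0,0,0,0,0.05]'
```

```text
time_s: 37.9
ee_pos: [0.5453, -0.2309, 0.0956]
eef_rot: [3.141, 0.0, -1.784]
force: [0.0, -0.0, -0.2]
grip_width: 0.0132
time_s: 38.4
ee_pos: [0.5453, -0.2309, 0.0865]
eef_rot: [3.141, 0.0, -1.784]
force: [0.6, 0.6, -0.5]
grip_width: 0.0136
```

```bash
python3 -m inch '[0,0,0.2,0,0,0,0.05,0,0,0.2,0,0,0,0.05,0,0,0.2,0,0,0,0.05,0,0,0,0,0,0,0.05]'; python3 -m inch '[0,0,0.2,0,0,0,0.05,0,0,0.1,0,0,0,0.05,0,0,0,0,0,0,0.05]'
```

```text
time_s: 38.9
ee_pos: [0.5454, -0.231, 0.0806]
eef_rot: [3.141, 0.0, -1.784]
force: [0.1, -0.6, 0.3]
grip_width: 0.0131
time_s: 39.28
ee_pos: [0.5455, -0.231, 0.0783]
eef_rot: [-3.141, -0.0, -1.784]
force: [-2.7, 0.7, 5.3]
grip_width: 0.0132
```

```bash
python3 -m inch '[0,0,0.1,0,0,0,0.05,0,0,0,0,0,0,0.05]'; python3 -m inch '[0,0,-0.1,0,0,0,0.05,0,0,0,0,0,0,0.35,0,0,0,0,0,0,0.35,0,0,0,0,0,0,0.35,0,0,-2,0,0,0,0.35,0,0,-4,0,0,0,0.35,0,0,-4,0,0,0,0.35,0,4,0,0,0,0,0.35,0,4,0,0,0,0,0.35,0,0,0,0,0,0,0.35]'; python3 - <<'E'
from h import *
O=np.array([.584,-.212]);a=np.radians(-12);ux=np.array([np.cos(a),np.sin(a)]);uy=np.array([-np.sin(a),np.cos(a)])
c=cam('wrist');P=pts(c);print(ctrl.get_obs()['force'])
N=np.stack([(P[...,:2]-O)@ux,(P[...,:2]-O)@uy,P[...,2]],-1)*1000
m=(abs(N[...,0]+35)<14)&(abs(N[...,1]+27)<14)
for lo,hi,n in((95,112,'head top'),(73.9,78,'shoulder')): q=N[m&(N[...,2]>lo)&(N[...,2]<hi)];print(n,len(q),np.median(q,0) if len(q) else '')
m=(N[...,2]>68.5)&(N[...,2]<77)&(abs(N[...,0])<70)&(abs(N[...,1])<60);q=N[m]
n,l,st,_=cv2.connectedComponentsWithStats(m.astype(np.uint8)); k=1+st[1:,4].argmax(); q=N[l==k]
print('end',np.median(q[:,2]),cv2.minAreaRect(q[:,:2].astype(np.float32)))
s=cam('side'); A=cv2.resize(c[0][40:340,140:480],(453,400)); B=cv2.resize(s[0][205:315,270:365],(345,400),interpolation=cv2.INTER_CUBIC); save('fin',np.hstack([A,B]))
E
```

```text
time_s: 39.52
ee_pos: [0.5457, -0.2311, 0.0782]
eef_rot: [-3.141, -0.0, -1.784]
force: [-5.4, 2.6, 14.1]
grip_width: 0.0131
time_s: 40.78
ee_pos: [0.4659, -0.2137, 0.1782]
eef_rot: [-3.141, -0.0, -1.785]
force: [0.7, -0.3, -0.1]
grip_width: 0.0327
[ 0.58911475 -0.23017831  0.16968668]
head top 319 [-33.61230044 -26.40078531 102.05945436]
shoulder 175 [-31.93763199 -25.69177836  74.88225675]
end 73.13712161602987 ((-0.69781494140625, -5.128368377685547), (88.78528594970703, 66.27313232421875), 0.11574426293373108)
```

View pics/fin.png

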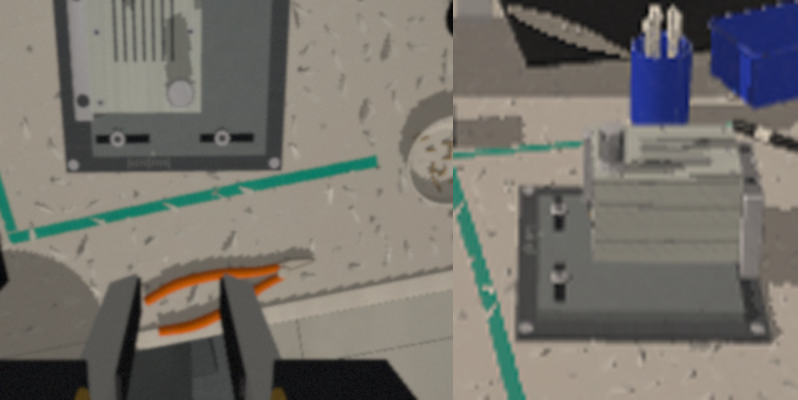

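The final view shows the pin seated at (180,93) with its head top about 101 mm up, as expected. In the side view the three modules stand flush.

```bash
python3 -c "
from station import ctrl
print(ctrl.hand_in())"
```

```text
the job is handed in; nothing more can be done
None
```

I built the column and pinned it, then handed the job in at about 41 s with the gripper open and clear. I laid the tall module and then the end module on the bottom one, and pushed all three into the corner of the nest. The pin went down through all three into the nest until its shoulder stopped on the end module (14 N), and I released it.

- **Fences:** I pushed to the back fence twice, and the hard stop came at the same place both times. The side fence stopped the column at a setting of about -5 mm. The pushes peaked at about 43 N at the wrist against the back fence and 25 N against the side fence. The 43 N was firmer than the "gently" you asked for.
- **Pin:** It met almost no resistance until the shoulder touched, at the height I had predicted (TCP 78.3 mm, predicted 78.2 mm). The camera put the top of the head at about 102 mm. The wrist camera reads about 1 mm high, so that fits the nominal 101 mm.
- **Column:** In the last pictures the three modules look flush with each other and the end module is square to within about 0.1°. Measurements put the end module within about 0.2 mm of the side fence.
- **Disagreements:** The camera showed the end module 0.4–0.7 mm short of the back fence, within its roughly 2 mm calibration error, while the push felt solid. The network's hole position was 1–2 mm off my geometric fit, so I used the fit.
- **Bystanders:** I never noticed any contact with the other things on the bench, but I did not measure their positions again at the end.

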